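# Put a hollow punch away in the ring that fits it

## Robot

A 7-joint arm with a two-finger parallel gripper is mounted at the origin on a cart in front of the work surface, level with it; the furniture and walls round the work are solid. World frame = base frame: x ahead of the robot, y to its left, z up, the work surface at z = 0. Lengths are in m, angles in degrees, forces in N, time in s.
With the tool pointing down it reaches from about 0.4 to 0.85 m from the base axis. Payload 4.5 kg.
Tool frame: the origin (TCP) lies at the very end of the fingers, on their centre line; the grasp point (between the pads) lies 19 mm behind it (arm.grip_point_offset is the distance from the TCP to the grasp point, in m); z points along the fingers, y is the line along which they close (so a half turn about z gives the same grasp; the last joint's range is limited). The gripper opens to 88 mm and grips with 3 to 60 N. Pads are 18 mm wide; open, the fingers measure 123 mm over their backs; the gripper's body (75 mm by 187 mm) begins 45 mm behind the grasp point.
Start: joints at [-63.151, 39.483, -11.15, 89.685, 9.013, 51.709, -12.324], TCP at [0.263, 0.567, 0.213] pointing down, gripper open.
Joint ranges: [-172.22, 172.22], [-26.19, 119.32], [-84.43, 86.54], [7.71, 146.69], [-57.33, 237.33], [2.42, 119.75], [-152.13, 152.13]. Speed limits (degrees/s): [147.25, 147.25, 180, 180, 180, 180, 180].

## Interface

Orientations are given as [roll, pitch, yaw] about the fixed x, y, z axes, in that order (R = Rz(yaw) Ry(pitch) Rx(roll)).
In Python, from cell import arm gives the robot as it stands. The module is installed in compiled form; this text tells all that it offers.
- The arm moves only by the shell command python3 -m creep 'ROWS' [FORCE]. ROWS is JSON, a list of rows, each an object with "delta_rot": the turn, a rotation vector about the tool's x, y, z in degrees, a list of three; "xyz": the shift along the tool's x, y, z in mm, a list of three; "claw": the opening, from 0 (shut) to 1 (fully open). In form: [{"delta_rot": [ax, ay, az], "xyz": [x, y, z], "claw": claw}, ...]. A call has 1 to 20 rows; each row is the pose to reach, as a shift and turn from the pose commanded when the call began, along the tool's axes at that moment; what a row does not reach only later rows make up. A row lasts 1/10 s, in which the tool goes at most 50 mm and 8.59 degrees, less where a joint would pass 70% of its speed; a pose out of reach is approached as far as the arm can. A call with a gripper value outside its range is refused whole. The fingers move at their own pace and stop on an object; FORCE is the grip in N (left out, the last holds). Time passes only in rows, so rows that repeat a pose let the fingers close. It gives the time, the measured TCP pose, the force, the opening and the grip force at its end, in the units of the state.
- arm.get_obs(): the state, without advancing time (a new reading comes with each control period).
- arm.read_camera(name): name is "scene" or "top" or "wrist"; returns the picture (420x560x3 uint8, red, green, blue); there is no depth.
- arm.camera_model(name): a dict with "intrinsics" (3x3 intrinsics, pixels), "distortion" ([k1, k2, p1, p2, k3] as OpenCV has them; the pictures are not rectified), "world_to_cam" (4x4, takes a point from world to camera coordinates). Camera axes: x right, y down, z forward; pixel columns grow to the right and rows downward; lengths in m; the calibration is good to about 2 mm. A picture is of the moment at which its call begins: read the wrist's pose just before it. camera_model takes no time and is no camera call; for the wrist camera it gives the pose at the moment of the call.
- arm.job_done(): hands the job in; it is judged then, once.
The state is a dict: "t": time; "joint_pos": joint angles; "dq": joint speeds; "effort": joint torques, N m; "eef_pos": TCP position; "tool_rot": TCP orientation; "wrist_force": force on the tool from outside, world axes, zero at the start; "torque": the same for the moment, N m; "grip_width": opening from 0.0 (shut) to 1.0 (fully open); "grasp_force": force on a finger pad.
Only numpy, scipy, OpenCV 4.12 (cv2) and the standard library are available. Lean on these libraries where they do the work, as an engineer would, in place of code of your own. Each camera call takes 0.05 s, during which the arm holds its last target. There are 200 camera calls.

## Task

Take the punch from the front hole of the wooden block and find its place in the ring rack: start at the widest ring and work down the row, lowering the tube into each ring until you come to the one that stops it. Then put it away in the last ring that let it through, fully home with its flange flat on the ring, and let go. Go gently: its cutting edge must not be pressed hard on the steel or dropped. Leave the other punches and the things around where they are.

Things in the scene. Friction and masses are not known exactly. Their poses are not given: they have to be found in the camera images.
- ring_rack: fixed rack: wooden base 225 x 66 mm, two posts, between them a straight row of four steel rings 44 mm apart, tops 62 mm above the desk (13 mm above it: cork), held by rubber washers that give 1 mm per 5 N, 5 mm at most. Origin: on the desk under the middle of the row; x runs along the row from the widest ring (near the robot) to the narrowest, z up. Low nuts on the end posts, 4 mm above the rings
- ring1 (a point): centre of the mouth of the first and widest ring of the rack, level with the ring's top face, z up. Bore 27.6 mm, wall 6 mm, 12 mm high, open below
- ring2 (a point): centre of the mouth of the second ring of the rack, level with the ring's top face, z up. Bore 21.6 mm, wall 6 mm, 12 mm high, open below
- ring3 (a point): centre of the mouth of the third ring of the rack, level with the ring's top face, z up. Bore 15.6 mm, wall 6 mm, 12 mm high, open below
- ring4 (a point): centre of the mouth of the fourth and narrowest ring of the rack, level with the ring's top face, z up. Bore 9.6 mm, wall 6 mm, 12 mm high, open below; it stops every one of the punches
- block: fixed block of light wood, 140 x 56 mm, 58 mm high, with three blind holes 30 mm wide and 52 mm deep in a row, 46 mm apart; in each a punch hangs by its flange, the tube hidden in the hole. Origin: on the desk under its middle; x runs along the row of holes away from the robot, z up
- front_hole (a point): centre of the mouth of the block's front hole, the one nearest the robot, on the top face of the block; the punch that hangs here is the one to put away
- punch_a: one of three hollow hand punches (0.08 to 0.17 kg), alike while they hang in the block: wooden handle 24 mm thick, 46 mm long, on a steel flange 38 mm wide, 5 mm thick; below it a steel tube 45 mm long. Origin: centre of the tube's lower end, the cutting edge; z up the axis (flange underside at 45 mm, handle 50 to 96 mm). Tube 26, 20 or 14 mm thick: not told which punch has which
- punch_b: another of the three punches, as punch_a in all but the tube's thickness (26, 20 or 14 mm, not told which); same origin and axes. The lower 3 mm of each tube are bevelled by 0.5 mm; a tube has 0.8 mm play all round in its own ring, and the next ring is 4.4 mm narrower than the tube
- punch_c: another of the three punches, as punch_a in all but the tube's thickness (26, 20 or 14 mm, not told which); same origin and axes. The lower 3 mm of each tube are bevelled by 0.5 mm; a tube has 0.8 mm play all round in its own ring, and the next ring is 4.4 mm narrower than the tube
- loupe: bystander: black stand loupe, 37 mm wide, 29 mm high; origin under its centre, z up
- weight: bystander: brass weight with a knob, 22 mm wide, 26 mm high; origin under its centre, z up
- jar: bystander: small glass pigment jar with a black lid, 36 mm wide, 48 mm high; origin under its centre, z up
Things that resemble listed ones, but are neither listed nor needed, are in the scene too. Leave any pink or purple look-alike of the punch_a alone.

How it is judged (in metres and radians):
On the way, in this order (a step that is already met when the one before it is completed fails the run):
1. the punch's tube has been lowered at least 5 mm into the widest ring (((horizontal distance between punch_a and ring1 below 0.008 m and z of punch_a in the frame of ring1 below -0.005 m) or (horizontal distance between punch_b and ring1 below 0.008 m and z of punch_b in the frame of ring1 below -0.005 m) or (horizontal distance between punch_c and ring1 below 0.008 m and z of punch_c in the frame of ring1 below -0.005 m))), for 0.05 s.
2. the punch's cutting edge has been set down on the ring that stops it, the next narrower than its own, within 5 mm of its centre and bearing on it lightly (0.8 N or more) (((horizontal distance between punch_a and ring2 below 0.005 m and z of punch_a in the frame of ring2 below 0.003 m and contact force between punch_a and ring_rack above 0.8 N) or (horizontal distance between punch_b and ring3 below 0.005 m and z of punch_b in the frame of ring3 below 0.003 m and contact force between punch_b and ring_rack above 0.8 N) or (horizontal distance between punch_c and ring4 below 0.005 m and z of punch_c in the frame of ring4 below 0.003 m and contact force between punch_c and ring_rack above 0.8 N))), for 0.05 s.
At the end, for the whole second after the job is handed in: the punch from the front hole stands in the narrowest ring that takes its tube, within 3 mm of its centre, upright within 0.06 rad, flange on the ring (edge at least 43 mm below the ring's top), at rest; the other two punches hang in their holes, moved less than 12 mm (((horizontal distance between punch_a and ring1 below 0.003 m and z of punch_a in the frame of ring1 below -0.043 m and angle between punch_a's own z axis and vertical below 0.06 rad and linear speed of punch_a below 0.01 m/s and distance of each of punch_b, punch_c from where it was at the start of the episode below 0.012 m and horizontal distance between each of punch_b, punch_c and front_hole above 0.025 m) or (horizontal distance between punch_b and ring2 below 0.003 m and z of punch_b in the frame of ring2 below -0.043 m and angle between punch_b's own z axis and vertical below 0.06 rad and linear speed of punch_b below 0.01 m/s and distance of each of punch_a, punch_c from where it was at the start of the episode below 0.012 m and horizontal distance between each of punch_a, punch_c and front_hole above 0.025 m) or (horizontal distance between punch_c and ring3 below 0.003 m and z of punch_c in the frame of ring3 below -0.043 m and angle between punch_c's own z axis and vertical below 0.06 rad and linear speed of punch_c below 0.01 m/s and distance of each of punch_a, punch_b from where it was at the start of the episode below 0.012 m and horizontal distance between each of punch_a, punch_b and front_hole above 0.025 m))); the robot touches nothing.
It fails at once if a punch pressed on, or dropped onto, the rack with more than 15 N (contact force between any of punch_a, punch_b, punch_c and ring_rack above 15 N).
It fails at once if a bystander moved more than 20 mm (distance of any of loupe, weight, jar from where it was at the start of the episode above 0.02 m).
It also fails if it takes over 58 s, if anything falls off the work surface, if the arm or the gripper's body presses on something with over 40 N, if the wrist force passes 120 N, or if a joint passes its speed limit or range.

## Working session

There is one attempt and no reset: what is moved stays moved. The work goes in short steps, Python scripts to look and compute and a shell command to move; the robot and the scene stay as the last step left them, time stands still between calls to the robot, and variables do not carry over. Pictures are saved under pics/ and viewed, at most 10 in all, crops included, and the job is handed in when it is done.

```bash
mkdir -p pics
cat > h.py <<'E'
import numpy as np, cv2
from cell import arm
def snap(n,f):
    m=arm.camera_model(n); im=arm.read_camera(n); cv2.imwrite('pics/'+f,im[:,:,::-1]); return im,m
def ray(m,uv):
    K=np.array(m['intrinsics']);D=np.array(m['distortion']);T=np.array(m['world_to_cam'])
    p=cv2.undistortPoints(np.array([[uv]],float),K,D)[0,0]
    R=T[:3,:3]; return -R.T@T[:3,3], R.T@np.array([p[0],p[1],1])
def onz(m,uv,z):
    o,d=ray(m,uv); return o+d*(z-o[2])/d[2]
def proj(m,P):
    T=np.array(m['world_to_cam'])
    return cv2.projectPoints(np.array([P],float),cv2.Rodrigues(T[:3,:3])[0],T[:3,3],np.array(m['intrinsics']),np.array(m['distortion']))[0][0,0]
E
python3 - <<'E'
from h import *
a,_=snap('scene','s0.png'); b,_=snap('top','t0.png')
print(arm.get_obs())
for n in('scene','top'):
    m=arm.camera_model(n); T=np.array(m['world_to_cam']); print(n,-T[:3,:3].T@T[:3,3],T[2,:3])
E
```

```text
{'t': 0.1, 'joint_pos': array([-63.15264072,  39.52804093, -11.14474475,  89.73578748,
         9.0107482 ,  51.70747898, -12.32323903]), 'dq': array([-0.02104485, -0.08686605,  0.02742101, -0.20817913, -0.05652562,
       -0.0576193 , -0.04727572]), 'effort': array([-2.16930595e-03, -5.28493309e+01, -1.27143569e+00, -1.53838599e+01,
       -5.26443729e-02,  1.85344332e-03,  3.48564254e-05]), 'eef_pos': array([0.26304822, 0.5663198 , 0.21250825]), 'tool_rot': array([-1.79910361e+02,  5.00040367e-03,  1.55092809e+02]), 'wrist_force': array([0.62151097, 0.27997914, 0.95021357]), 'torque': array([ 0.01002895, -0.01764059,  0.00747444]), 'grasp_force': 0.0, 'grip_width': 0.9989647178121865}
scene [ 0.03489486 -0.45748302  0.65473064] [ 0.60460138  0.40308811 -0.68700593]
top [ 0.36492239 -0.11289854  0.88853472] [ 0.21055095 -0.01126238 -0.97751801]
```

View pics/s0.png

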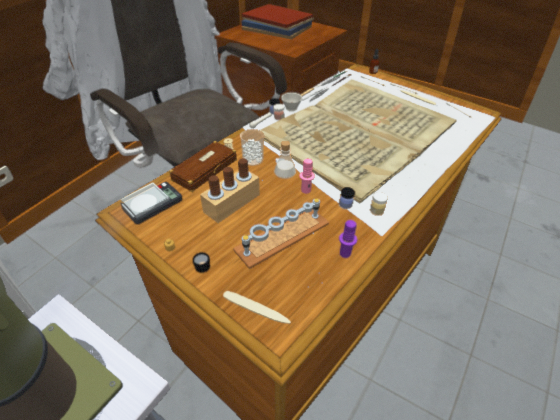

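View pics/t0.png

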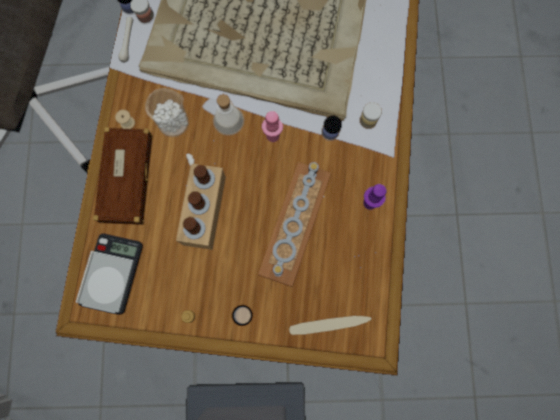

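The scene view shows the block at (230,195) and the rack at (282,230). The top view shows the same two, with the block at (200,205) and the rack at (293,225).

Things that could be taken for the wanted punch, by top-view pixel:
- front block punch (193,227)
- middle block punch (197,202)
- back block punch (203,174)
- pink look-alike (272,124)
- purple look-alike (376,195)

I choose the front one at (193,227), because it is nearest the robot. I'll check it in a close crop.

Run:
```python
from h import *
a=cv2.imread('pics/t0.png'); b=cv2.imread('pics/s0.png')
A=cv2.resize(a[145:295,160:340],None,fx=4,fy=4,interpolation=cv2.INTER_CUBIC)[:600]
cv2.imwrite('pics/crop.png',A)
m=arm.camera_model('top'); s=arm.camera_model('scene')
print(m['intrinsics'])
# desk points
for n,uv,z in [('r1',(284.5,251),.062),('r2',(293,226),.062),('r3',(301.5,203.5),.062),('r4',(309,182),.062),('front flange',(194,228),.063),('mid fl',(198,202.5),.063),('back',(204,177),.063)]:
    print(n,onz(m,uv,z).round(4))
```

```text
[[488.38185741   0.         283.79219158]
 [  0.         488.38185741 212.6785712 ]
 [  0.           0.           1.        ]]
r1 [ 0.4762 -0.1221  0.062 ]
r2 [ 0.5192 -0.1377  0.062 ]
r3 [ 0.5586 -0.1536  0.062 ]
r4 [ 0.5971 -0.168   0.062 ]
front flange [0.5192 0.0323 0.063 ]
mid fl [0.5641 0.0261 0.063 ]
back [0.6099 0.0162 0.063 ]
```

View pics/crop.png

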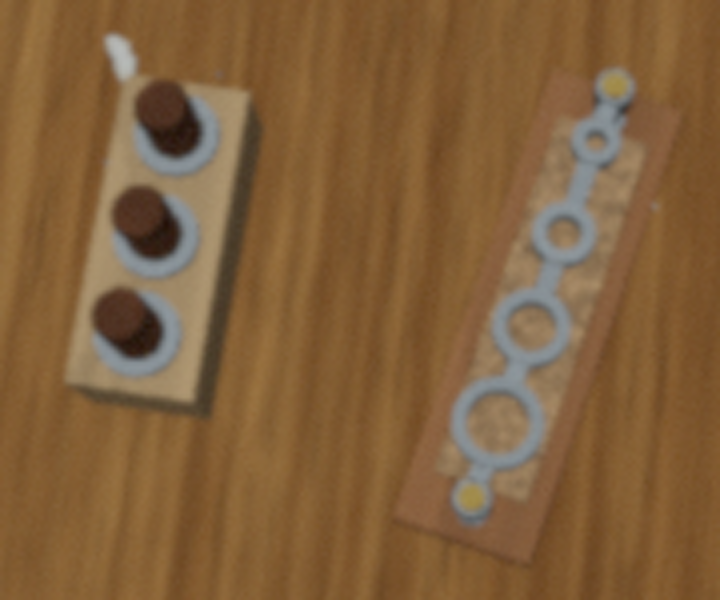

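The crop shows the three wooden handles on flanges. The front flange is at crop (137,333), which is top-view (194,228). The rings run from the widest at top-view (284.5,250.5) to the narrowest at (309,180). The choice is confirmed, so next I work out the hover move.

```bash
cat >> h.py <<'E'
from scipy.spatial.transform import Rotation as Ro
def go(P,yaw=None):
    o=arm.get_obs(); R=Ro.from_euler('xyz',o['tool_rot'],degrees=True)
    d=R.inv().apply(np.array(P)-o['eef_pos'])*1000
    t=Ro.from_euler('xyz',[180,0,o['tool_rot'][2] if yaw is None else yaw],degrees=True)
    print('t',o['t'],'tcp',o['eef_pos'].round(4),o['tool_rot'].round(2),'xyz',d.round(1),'rot',(R.inv()*t).as_rotvec(degrees=True).round(2),'F',o['wrist_force'].round(2))
E
python3 - <<'E'
from h import *
m=arm.camera_model('top')
for n,uv,z in [('r1',(284.5,250.5),.062),('r2',(293,227),.062),('r3',(301,203.75),.062),('r4',(309,180),.062),('flange',(194.25,228.25),.063),('top',(190.5,223.25),.109)]: print(n,onz(m,uv,z).round(4))
go([.519,.031,.215],165)
E
```

```text
r1 [ 0.4771 -0.1221  0.062 ]
r2 [ 0.5174 -0.1377  0.062 ]
r3 [ 0.5582 -0.1527  0.062 ]
r4 [ 0.6007 -0.1681  0.062 ]
flange [0.5188 0.0319 0.063 ]
top [0.5186 0.03   0.109 ]
t 0.1 tcp [0.263  0.5663 0.2125] [-1.7991e+02  1.0000e-02  1.5509e+02] xyz [-457.6 -377.7   -1.9] rot [-0.09 -0.   -9.91] F [0.62 0.28 0.95]
```

```bash
python3 -m creep '[{"delta_rot":[0,0,-10],"xyz":[-457,-377,-2],"claw":0.7},{"delta_rot":[0,0,-10],"xyz":[-457,-377,-2],"claw":0.7},{"delta_rot":[0,0,-10],"xyz":[-457,-377,-2],"claw":0.7},{"delta_rot":[0,0,-10],"xyz":[-457,-377,-2],"claw":0.7},{"delta_rot":[0,0,-10],"xyz":[-457,-377,-2],"claw":0.7},{"delta_rot":[0,0,-10],"xyz":[-457,-377,-2],"claw":0.7},{"delta_rot":[0,0,-10],"xyz":[-457,-377,-2],"claw":0.7},{"delta_rot":[0,0,-10],"xyz":[-457,-377,-2],"claw":0.7},{"delta_rot":[0,0,-10],"xyz":[-457,-377,-2],"claw":0.7},{"delta_rot":[0,0,-10],"xyz":[-457,-377,-2],"claw":0.7},{"delta_rot":[0,0,-10],"xyz":[-457,-377,-2],"claw":0.7},{"delta_rot":[0,0,-10],"xyz":[-457,-377,-2],"claw":0.7},{"delta_rot":[0,0,-10],"xyz":[-457,-377,-2],"claw":0.7},{"delta_rot":[0,0,-10],"xyz":[-457,-377,-2],"claw":0.7},{"delta_rot":[0,0,-10],"xyz":[-457,-377,-2],"claw":0.7},{"delta_rot":[0,0,-10],"xyz":[-457,-377,-2],"claw":0.7},{"delta_rot":[0,0,-10],"xyz":[-457,-377,-2],"claw":0.7},{"delta_rot":[0,0,-10],"xyz":[-457,-377,-2],"claw":0.7}]' 20
python3 - <<'E'
from h import *
im,m=snap('wrist','w1.png'); go([.519,.031,.215],165)
print(proj(m,[.5187,.031,.063]),proj(m,[.5187,.031,.109]),proj(m,[.4771,-.1221,.062]))
E
```

```text
t: 1.9
eef_pos: [0.5187, 0.0334, 0.2153]
tool_rot: [180.0, -0.0, 165.2]
wrist_force: [-0.0, 0.2, 0.9]
grip_width: 0.698
grasp_force: 0.0
t 1.95 tcp [0.5188 0.0332 0.2153] [179.99   0.   165.17] xyz [-0.8 -2.   0.3] rot [0.01 0.   0.17] F [0.23 0.05 0.37]
[278.82853488 181.16615491] [278.68338684 196.05180916] [101.73045294 179.76751558]
```

View pics/w1.png

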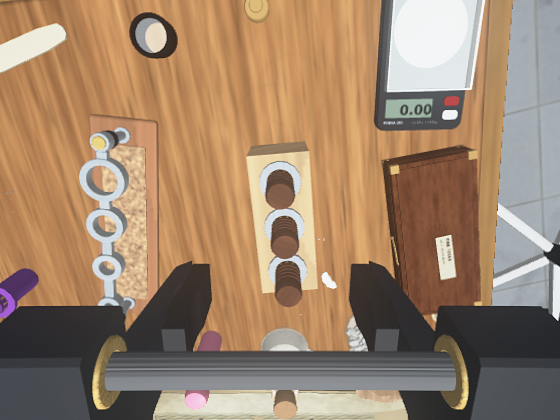

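The wrist view shows the front punch's handle top at (279.5,196) and ring1 at (103,179). Both are within 2 px of the predictions, so the estimates are good enough to descend.

```bash
python3 -m creep '[{"delta_rot":[0,0,0],"xyz":[-0.5,-2,40],"claw":0.7},{"delta_rot":[0,0,0],"xyz":[-0.5,-2,80],"claw":0.7},{"delta_rot":[0,0,0],"xyz":[-0.5,-2,110],"claw":0.7},{"delta_rot":[0,0,0],"xyz":[-0.5,-2,130],"claw":0.7},{"delta_rot":[0,0,0],"xyz":[-0.5,-2,140],"claw":0.7},{"delta_rot":[0,0,0],"xyz":[-0.5,-2,145],"claw":0.7},{"delta_rot":[0,0,0],"xyz":[-0.5,-2,145],"claw":0.7},{"delta_rot":[0,0,0],"xyz":[-0.5,-2,145],"claw":0.7}]' 20
python3 - <<'E'
from h import *
go([.5187,.031,.07],165)
E
```

```text
t: 2.75
eef_pos: [0.5196, 0.0305, 0.0711]
tool_rot: [180.0, 0.1, 165.1]
wrist_force: [-0.4, -0.1, 0.1]
grip_width: 0.698
grasp_force: 0.0
t 2.75 tcp [0.5196 0.0305 0.0711] [1.7996e+02 9.0000e-02 1.6508e+02] xyz [1.  0.2 1.1] rot [0.04 0.09 0.08] F [-0.42 -0.11  0.14]
```

```bash
python3 -m creep '[{"delta_rot":[0,0,0],"xyz":[0.5,0,1],"claw":0.5},{"delta_rot":[0,0,0],"xyz":[0.5,0,1],"claw":0.4},{"delta_rot":[0,0,0],"xyz":[0.5,0,1],"claw":0.3},{"delta_rot":[0,0,0],"xyz":[0.5,0,1],"claw":0.2},{"delta_rot":[0,0,0],"xyz":[0.5,0,1],"claw":0.2},{"delta_rot":[0,0,0],"xyz":[0.5,0,1],"claw":0.2},{"delta_rot":[0,0,0],"xyz":[0.5,0,1],"claw":0.2},{"delta_rot":[0,0,0],"xyz":[0.5,0,1],"claw":0.2},{"delta_rot":[0,0,0],"xyz":[0.5,0,1],"claw":0.2},{"delta_rot":[0,0,0],"xyz":[0.5,0,1],"claw":0.2}]' 25
python3 - <<'E'
from h import *
go([.5187,.031,.07],165)
E
```

```text
t: 3.75
eef_pos: [0.5187, 0.0309, 0.0693]
tool_rot: [180.0, 0.0, 165.1]
wrist_force: [0.0, 2.5, 1.8]
grip_width: 0.261
grasp_force: 24.9
t 3.75 tcp [0.5187 0.0309 0.0693] [1.7996e+02 3.0000e-02 1.6510e+02] xyz [ 0.   0.1 -0.7] rot [0.04 0.03 0.1 ] F [0.01 2.49 1.84]
```

```bash
python3 -m creep '[{"delta_rot":[0,0,0],"xyz":[0,0,-10],"claw":0.2},{"delta_rot":[0,0,0],"xyz":[0,0,-30],"claw":0.2},{"delta_rot":[0,0,0],"xyz":[0,0,-55],"claw":0.2},{"delta_rot":[0,0,0],"xyz":[0,0,-75],"claw":0.2},{"delta_rot":[0,0,0],"xyz":[0,0,-85],"claw":0.2},{"delta_rot":[0,0,0],"xyz":[0,0,-85],"claw":0.2},{"delta_rot":[0,0,0],"xyz":[0,0,-85],"claw":0.2},{"delta_rot":[0,0,0],"xyz":[0,0,-85],"claw":0.2}]' 25
python3 - <<'E'
from h import *
im,m=snap('wrist','w2.png'); go([.4771,-.1221,.155],165)
s,_=snap('scene','s2.png')
o=arm.get_obs(); sm=arm.camera_model('scene')
for z in (-.056,-.011,-.006,.04): print(proj(m,o['eef_pos']+[0,0,z]),proj(sm,o['eef_pos']+[0,0,z]))
c=proj(sm,o['eef_pos']).astype(int)
A=cv2.resize(s[c[1]-60:c[1]+60,c[0]-75:c[0]+75],None,fx=3,fy=3); B=np.zeros((360,900,3),np.uint8)
B[:, :450]=A; B[:,450:]=cv2.resize(im[100:420,80:480],(450,360))
cv2.imwrite('pics/c2.png',cv2.resize(B,(800,320))[:,:,::-1]); print(c)
E
```

```text
t: 4.55
eef_pos: [0.5175, 0.0303, 0.1532]
tool_rot: [-179.9, -0.1, 165.1]
wrist_force: [0.3, -0.3, -2.5]
grip_width: 0.261
grasp_force: 24.9
t 4.6 tcp [0.5176 0.0303 0.1532] [-1.7995e+02 -1.2000e-01  1.6509e+02] xyz [-1.000e-01 -1.577e+02 -1.600e+00] rot [-0.05 -0.12  0.09] F [ 0.27  0.56 -1.76]
[282.44281826 217.94001104] [213.32004948 181.66806593]
[282.90590769 246.73743638] [211.02822    165.83800738]
[282.96989777 250.71358955] [210.76471134 164.00954667]
[283.74768721 298.98348148] [208.2528935  146.49134222]
[210 161]
```

View pics/c2.png

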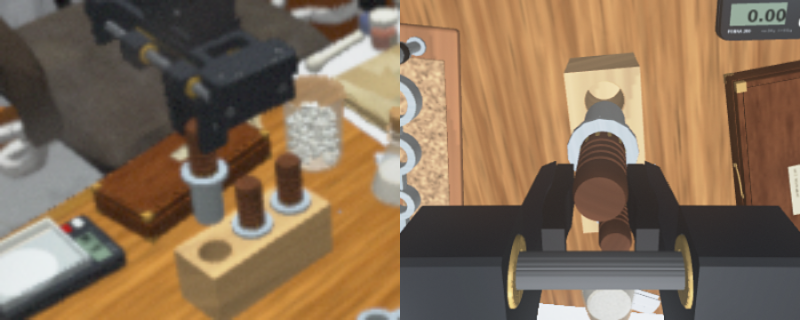

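The punch is held. The wrist view has the handle top at (280,298) and the tube end near (284,216), which match the tool axis. The scene crop shows the front hole empty and the other two punches in place. Now I measure the rings by mask and ellipse in the top view and this wrist view, along with the tube width.

```bash
cat >> h.py <<'E'
def holes(im,box,lo=25,hi=3000):
    x0,y0,x1,y1=box; c=cv2.resize(im[y0:y1,x0:x1],None,fx=4,fy=4,interpolation=cv2.INTER_CUBIC)
    f=c.astype(int); k=((f[:,:,0]-f[:,:,2])<15)&(f.mean(2)>70)
    cn,h=cv2.findContours(k.astype(np.uint8),cv2.RETR_CCOMP,cv2.CHAIN_APPROX_NONE); r=[]
    for q,g in zip(cn,h[0]):
        if g[3]>=0 and len(q)>=8 and lo<cv2.contourArea(q)/16<hi:
            (x,y),(a,b),_=cv2.fitEllipse(q); r.append((round((x+.5)/4-.5+x0,2),round((y+.5)/4-.5+y0,2),round(a/4,1),round(b/4,1)))
    return r
E
python3 - <<'E'
from h import *
t=cv2.imread('pics/t0.png')[:,:,::-1]; w=cv2.imread('pics/w2.png')[:,:,::-1]
for n,im,box in(('top',t,(255,160,330,285)),('wrist',w,(60,100,170,330))):
    m=arm.camera_model(n)
    for e in holes(im,box):print(n,e,onz(m,e[:2],.062).round(4))
# tube width rows in wrist
for y in range(196,232,6):
    print(y,''.join('%4d'%(int(p[0])-int(p[2])) for p in w[y,255:315:3]))
E
```

```text
top (284.06, 250.54, 15.6, 16.4) [ 0.477  -0.1213  0.062 ]
top (292.47, 226.61, 11.7, 12.5) [ 0.5181 -0.1368  0.062 ]
top (300.57, 203.18, 7.9, 8.5) [ 0.5592 -0.152   0.062 ]
wrist (80.29, 301.12, 6.4, 14.8) [ 0.5576 -0.1492  0.062 ]
wrist (76.41, 252.77, 15.0, 25.5) [ 0.5171 -0.134   0.062 ]
196   64  66  66  73  45  47  49  66  63  64  63  62  61  55  43  41  48  67  69  67
202   64  66  66  77  43  46  48  36   0   1   0   0   6  45  42  40  41  67  67  66
208   64  65  66  69  47   2   3   1   1   1   1   0   1   1   1  17  75  67  67  66
214   63  65  66  69   2   3   2   1   0   2   1   0   1   1   1   1  23  67  67  66
220   63  64  66  33   1   0 -11 -18 -17 -17 -19 -22 -19  -5   1   0  -3  67  64  64
226   63   6 -23 -17 -17 -17 -18 -17 -18 -17 -16 -17 -17 -19 -18 -19 -19  -2  64  65
```

```bash
python3 -m creep '[{"delta_rot":[0,0,0],"xyz":[0,-25,0],"claw":0.2},{"delta_rot":[0,0,0],"xyz":[0,-65,0],"claw":0.2},{"delta_rot":[0,0,0],"xyz":[0,-105,0],"claw":0.2},{"delta_rot":[0,0,0],"xyz":[0,-135,0],"claw":0.2},{"delta_rot":[0,0,0],"xyz":[0,-150,0],"claw":0.2},{"delta_rot":[0,0,0],"xyz":[0,-157,0],"claw":0.2},{"delta_rot":[0,0,0],"xyz":[0,-157,0],"claw":0.2},{"delta_rot":[0,0,0],"xyz":[0,-157,0],"claw":0.2},{"delta_rot":[0,0,0],"xyz":[0,-157,0],"claw":0.2}]' 25
python3 - <<'E'
from h import *
im,m=snap('wrist','w3.png'); go([.477,-.121,.133],165); o=arm.get_obs()['eef_pos']
for e in holes(im,(200,120,400,330)):print(e,onz(m,e[:2],.062).round(4))
b=o-[0,0,.0563]; yv=np.array([np.sin(np.radians(165)),-np.cos(np.radians(165)),0])
print('edge pred',proj(m,b),'px per 20mm',proj(m,b+.01*yv)-proj(m,b-.01*yv),'r1',proj(m,[.477,-.121,.062]))
cv2.imwrite('pics/c3.png',cv2.resize(im[110:310,180:380],None,fx=3,fy=3,interpolation=cv2.INTER_CUBIC)[:,:,::-1])
E
```

```text
t: 5.55
eef_pos: [0.4786, -0.1196, 0.1542]
tool_rot: [179.9, 0.0, 165.2]
wrist_force: [-0.3, -0.4, -1.5]
grip_width: 0.266
grasp_force: 24.9
t 5.6 tcp [ 0.4785 -0.1198  0.1542] [1.7995e+02 1.0000e-02 1.6522e+02] xyz [ 1.2 -1.6 21.2] rot [0.05 0.01 0.22] F [-0.91 -0.06 -0.99]
(276.58, 195.16, 24.8, 38.1) [ 0.4734 -0.1221  0.062 ]
(282.02, 155.86, 17.0, 17.2) [ 0.446  -0.1108  0.062 ]
edge pred [281.65135438 217.40039544] px per 20mm [30.58366805  0.07124093] r1 [279.29341458 199.27991337]
```

View pics/c3.png

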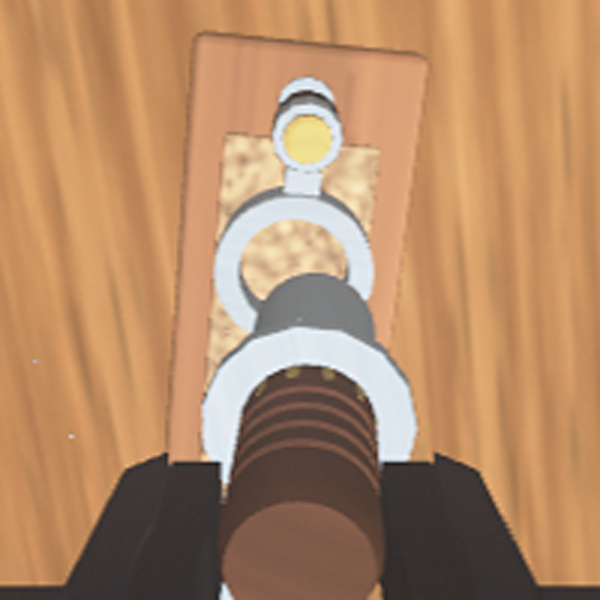

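The close view shows the held tube end at crop (316,273) onward, about 40 px wide. That is 26 mm, so this punch should belong in ring1 and be stopped by ring2. The axis also looks slightly tilted sideways: the tube end is at 285 px against a predicted 282, and the handle top at 281 against 283. I measure this numerically, using the w1 picture as the reference for upright.

Run:
```python
from h import *
w3=cv2.imread('pics/w3.png')[:,:,::-1].astype(int); w1=cv2.imread('pics/w1.png')[:,:,::-1].astype(int)
def runs(im,mask,y,x0,x1):
    v=mask(im[y,x0:x1]); i=np.flatnonzero(v); return (i.min()+x0,i.max()+x0,(i.min()+i.max())/2+x0) if len(i) else None
gray=lambda p:(abs(p[:,0]-p[:,2])<30)
dkgray=lambda p:(abs(p[:,0]-p[:,2])<12)&(p.mean(1)<150)&(p.mean(1)>60)
brown=lambda p:(p[:,0]-p[:,2]>12)&(p.mean(1)<100)
print('w3 tube',[ (y,)+(runs(w3,dkgray,y,255,312) or ()) for y in range(202,220,2)])
print('w3 flange',[(y,)+(runs(w3,gray,y,240,325) or ()) for y in range(222,260,3)])
print('w3 handle',[(y,)+(runs(w3,brown,y,245,320) or ()) for y in range(236,312,5)])
for nm,c in(('front',(279,196)),('mid',(285,239)),):
    print('w1',nm,'handle',[(y,)+(runs(w1,brown,y,c[0]-25,c[0]+25) or ()) for y in range(c[1]-26,c[1]+16,3)])
    print('w1',nm,'flange',[(y,)+(runs(w1,gray,y,c[0]-25,c[0]+25) or ()) for y in range(c[1]-34,c[1]-2,3)])
```

```text
w3 tube [(202, np.int64(260), np.int64(295), np.float64(277.5)), (204, np.int64(260), np.int64(295), np.float64(277.5)), (206, np.int64(261), np.int64(297), np.float64(279.0)), (208, np.int64(262), np.int64(299), np.float64(280.5)), (210, np.int64(263), np.int64(301), np.float64(282.0)), (212, np.int64(264), np.int64(301), np.float64(282.5)), (214, np.int64(266), np.int64(302), np.float64(284.0)), (216, np.int64(266), np.int64(303), np.float64(284.5)), (218, np.int64(265), np.int64(303), np.float64(284.0))]
w3 flange [(222, np.int64(262), np.int64(304), np.float64(283.0)), (225, np.int64(259), np.int64(307), np.float64(283.0)), (228, np.int64(256), np.int64(309), np.float64(282.5)), (231, np.int64(253), np.int64(311), np.float64(282.0)), (234, np.int64(252), np.int64(314), np.float64(283.0)), (237, np.int64(250), np.int64(315), np.float64(282.5)), (240, np.int64(249), np.int64(316), np.float64(282.5)), (243, np.int64(248), np.int64(316), np.float64(282.0)), (246, np.int64(247), np.int64(317), np.float64(282.0)), (249, np.int64(248), np.int64(318), np.float64(283.0)), (252, np.int64(2
[... 3078 characters left out ...]
.5)), (249, np.int64(272), np.int64(297), np.float64(284.5)), (252, np.int64(274), np.int64(295), np.float64(284.5))]
w1 mid flange [(205,), (208, np.int64(286), np.int64(291), np.float64(288.5)), (211, np.int64(272), np.int64(296), np.float64(284.0)), (214, np.int64(269), np.int64(299), np.float64(284.0)), (217, np.int64(267), np.int64(301), np.float64(284.0)), (220, np.int64(265), np.int64(302), np.float64(283.5)), (223, np.int64(265), np.int64(303), np.float64(284.0)), (226, np.int64(264), np.int64(303), np.float64(283.5)), (229, np.int64(264), np.int64(304), np.float64(284.0)), (232, np.int64(265), np.int64(302), np.float64(283.5)), (235, np.int64(266), np.int64(301), np.float64(283.5))]
```

Run:
```python
from h import *
m=arm.camera_model('wrist'); o=arm.get_obs()['eef_pos']
a=np.linspace(0,2*np.pi,200)
for n,z,r in(('edge',-.0563,.0125),('edge3',-.0533,.013),('flB',-.0113,.019),('flT',-.0063,.019),('top',.0397,.012)):
    P=np.array([proj(m,o+[r*np.cos(t),r*np.sin(t),z]) for t in a]); print(n,'x',P[:,0].min().round(1),P[:,0].max().round(1),'y',P[:,1].min().round(1),P[:,1].max().round(1))
w=cv2.imread('pics/w3.png')[:,:,::-1].astype(int)
for x in(280,284): print([(y,w[y,x].tolist()) for y in list(range(196,206))+list(range(216,224))+list(range(268,284,2))+list(range(304,318,2))])
```

```text
edge x 262.8 301.0 y 199.2 235.1
edge3 x 261.8 302.1 y 199.8 237.6
flB x 247.2 317.7 y 213.0 277.5
flT x 246.4 318.6 y 216.3 282.1
top x 254.0 312.7 y 272.3 323.4
[(196, [236, 209, 167]), (197, [236, 211, 167]), (198, [235, 209, 165]), (199, [241, 219, 175]), (200, [241, 215, 169]), (201, [177, 156, 136]), (202, [119, 122, 124]), (203, [124, 125, 125]), (204, [125, 125, 125]), (205, [125, 126, 127]), (216, [141, 144, 145]), (217, [128, 130, 130]), (218, [133, 136, 139]), (219, [220, 229, 236]), (220, [228, 236, 242]), (221, [226, 234, 240]), (222, [226, 235, 240]), (223, [227, 235, 240]), (268, [85, 64, 56]), (270, [86, 64, 56]), (272, [88, 66, 57]), (274, [90, 67, 58]), (276, [90, 67, 56]), (278, [135, 96, 78]), (280, [132, 94, 77]), (282, [130, 92, 75]), (304, [130, 92, 74]), (306, [134, 94, 76]), (308, [132, 93, 75]), (310, [130, 92, 74]), (312, [132, 94, 76]), (314, [131, 93, 75]), (316, [138, 97, 78])]
[(196, [238, 215, 169]), (197, [234, 206, 163]), (198, [229, 200, 158]), (199, [228, 197, 156]), (200, [232, 197, 155]), (201, [115, 118, 121]), (202, [126, 126, 127]), (203, [126, 127, 127]), (204, [126, 127, 128]), (205, [125, 126, 127]), (216, [126, 128, 129]), (217, [125, 127, 128]), (218, [127, 129, 130]), (219, [171, 179, 185]), (220, [229, 238, 244]), (221, [226, 234, 239]), (222, [225, 233, 239]), (223, [225, 234, 239]), (268, [84, 64, 57]), (270, [86, 65, 56]), (272, [87, 67, 57]), (274, [90, 67, 56]), (276, [91, 67, 57]), (278, [136, 97, 78]), (280, [133, 95, 77]), (282, [131, 94, 75]), (304, [129, 92, 75]), (306, [129, 91, 74]), (308, [133, 93, 76]), (310, [131, 92, 74]), (312, [130, 92, 74]), (314, [131, 94, 76]), (316, [136, 96, 77])]
```

```bash
python3 -m creep '[{"delta_rot":[1.7,0,0],"xyz":[1,-2.7,8],"claw":0.2},{"delta_rot":[1.7,0,0],"xyz":[1,-2.7,16],"claw":0.2},{"delta_rot":[1.7,0,0],"xyz":[1,-2.7,20],"claw":0.2},{"delta_rot":[1.7,0,0],"xyz":[1,-2.7,20],"claw":0.2},{"delta_rot":[1.7,0,0],"xyz":[1,-2.7,20],"claw":0.2},{"delta_rot":[1.7,0,0],"xyz":[1,-2.7,20],"claw":0.2}]' 25
python3 - <<'E'
from h import *
im,m=snap('wrist','w4.png'); go([.477,-.121,.133],165); ob=arm.get_obs(); o=ob['eef_pos']
a=np.linspace(0,2*np.pi,200)
c0=np.array([.477,-.121,.062])
R=Ro.from_euler('xyz',ob['tool_rot'],degrees=True)*Ro.from_rotvec([-1.7,0,0],degrees=True)
def ci(n,c,r):
    P=np.array([proj(m,c+[r*np.cos(t),r*np.sin(t),0]) for t in a]); print(n,'x',P[:,0].min().round(1),P[:,0].max().round(1),'y',P[:,1].min().round(1),P[:,1].max().round(1))
ci('ring outer',c0,.0198); ci('bore',c0,.0138)
ci('edge',o+R.apply([0,0,.0563]),.0128);ci('flT',o+R.apply([0,0,.0063]),.019);ci('top',o+R.apply([0,0,-.0397]),.012)
cv2.imwrite('pics/c4.png',cv2.resize(im[140:340,190:370],None,fx=3,fy=3,interpolation=cv2.INTER_CUBIC)[:,:,::-1])
E
```

```text
t: 6.2
eef_pos: [0.4766, -0.1236, 0.1344]
tool_rot: [-178.3, 0.0, 165.1]
wrist_force: [0.1, -0.4, -1.4]
grip_width: 0.259
grasp_force: 24.9
t 6.25 tcp [ 0.4766 -0.1237  0.1344] [-1.7832e+02  3.0000e-02  1.6507e+02] xyz [0.3 2.8 1.3] rot [-1.68  0.03  0.07] F [-0.49 -0.57 -1.13]
ring outer x 260.4 317.5 y 181.4 235.4
bore x 269.0 308.8 y 190.0 227.6
edge x 265.0 304.2 y 198.8 235.6
flT x 246.9 319.1 y 216.4 282.2
top x 251.1 309.8 y 272.3 323.5
```

View pics/c4.png

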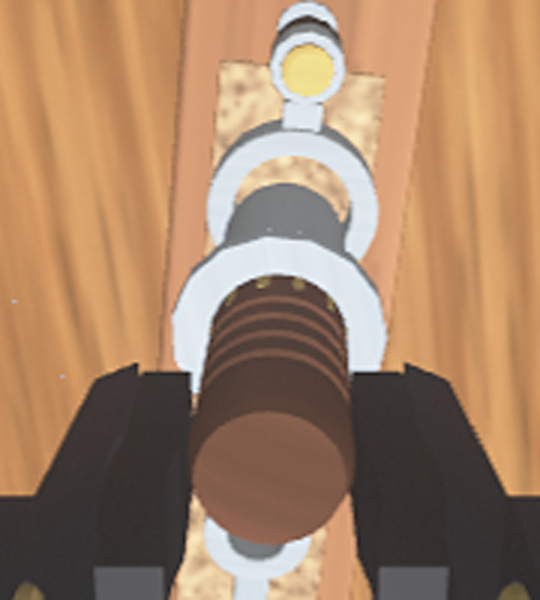

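The crop shows the tube centred at 285.5 px and ring1 at 287.8 px, and the axis is now upright. I shift about 1.4 mm and lower gently.

```bash
python3 -m creep '[{"delta_rot":[0,0,0],"xyz":[0.3,1.5,3],"claw":0.2},{"delta_rot":[0,0,0],"xyz":[0.3,1.6,7],"claw":0.2},{"delta_rot":[0,0,0],"xyz":[0.3,1.7,11],"claw":0.2},{"delta_rot":[0,0,0],"xyz":[0.3,1.8,13],"claw":0.2},{"delta_rot":[0,0,0],"xyz":[0.3,1.8,14],"claw":0.2},{"delta_rot":[0,0,0],"xyz":[0.3,1.9,15],"claw":0.2},{"delta_rot":[0,0,0],"xyz":[0.3,1.9,16],"claw":0.2},{"delta_rot":[0,0,0],"xyz":[0.3,1.9,17],"claw":0.2},{"delta_rot":[0,0,0],"xyz":[0.3,1.9,17],"claw":0.2}]' 25
python3 - <<'E'
from h import *
go([.477,-.121,.133],165)
E
```

```text
t: 7.15
eef_pos: [0.4764, -0.1221, 0.1171]
tool_rot: [-178.3, -0.0, 165.1]
wrist_force: [-0.1, 1.0, -1.7]
grip_width: 0.264
grasp_force: 24.9
t 7.15 tcp [ 0.4764 -0.1221  0.1171] [-1.7830e+02 -1.0000e-02  1.6509e+02] xyz [ -0.3   0.8 -16. ] rot [-1.7  -0.01  0.09] F [-0.08  0.98 -1.67]
```

```bash
python3 -m creep '[{"delta_rot":[0,0,0],"xyz":[0,0,0.5],"claw":0.2},{"delta_rot":[0,0,0],"xyz":[0,0,1],"claw":0.2},{"delta_rot":[0,0,0],"xyz":[0,0,1.5],"claw":0.2},{"delta_rot":[0,0,0],"xyz":[0,0.1,2],"claw":0.2},{"delta_rot":[0,0,0],"xyz":[0,0.1,2],"claw":0.2}]' 25
python3 - <<'E'
from h import *
go([.477,-.121,.133],165)
E
```

```text
t: 7.65
eef_pos: [0.4764, -0.122, 0.1151]
tool_rot: [-178.3, -0.0, 165.1]
wrist_force: [-0.1, -0.2, -0.6]
grip_width: 0.26
grasp_force: 24.9
t 7.65 tcp [ 0.4764 -0.122   0.1151] [-1.7830e+02 -1.0000e-02  1.6509e+02] xyz [ -0.3   0.6 -17.9] rot [-1.7  -0.01  0.09] F [-0.11 -0.17 -0.64]
```

```bash
python3 -m creep '[{"delta_rot":[0,0,0],"xyz":[0,0,1],"claw":0.2},{"delta_rot":[0,0,0],"xyz":[0,0,2],"claw":0.2},{"delta_rot":[0,0,0],"xyz":[0,0.1,3],"claw":0.2},{"delta_rot":[0,0,0],"xyz":[0,0.1,4],"claw":0.2},{"delta_rot":[0,0,0],"xyz":[0,0.1,5],"claw":0.2},{"delta_rot":[0,0,0],"xyz":[0,0.2,6],"claw":0.2},{"delta_rot":[0,0,0],"xyz":[0,0.2,7],"claw":0.2},{"delta_rot":[0,0,0],"xyz":[0,0.2,7],"claw":0.2}]' 25
python3 - <<'E'
from h import *
go([.477,-.121,.133],165)
E
```

```text
t: 8.45
eef_pos: [0.4764, -0.1221, 0.108]
tool_rot: [-178.3, -0.0, 165.1]
wrist_force: [0.3, 0.5, -0.8]
grip_width: 0.265
grasp_force: 24.9
t 8.45 tcp [ 0.4764 -0.1221  0.108 ] [-1.7830e+02 -1.0000e-02  1.6509e+02] xyz [ -0.3   0.4 -25. ] rot [-1.7  -0.01  0.09] F [ 0.34  0.53 -0.78]
```

The tube is 10 mm into ring1 with no resistance. Now I lift out and go over ring2.

```bash
python3 -m creep '[{"delta_rot":[0,0,0],"xyz":[0,-0.1,-4],"claw":0.2},{"delta_rot":[0,0,0],"xyz":[0,-0.3,-10],"claw":0.2},{"delta_rot":[0,0,0],"xyz":[0,-0.5,-17],"claw":0.2},{"delta_rot":[0,0,0],"xyz":[0,-0.7,-23],"claw":0.2},{"delta_rot":[0,0,0],"xyz":[0,-0.7,-24],"claw":0.2},{"delta_rot":[0,0,0],"xyz":[-10,-1.7,-24],"claw":0.2},{"delta_rot":[0,0,0],"xyz":[-25,-3.2,-24],"claw":0.2},{"delta_rot":[0,0,0],"xyz":[-38,-4.4,-24],"claw":0.2},{"delta_rot":[0,0,0],"xyz":[-43.8,-5,-24],"claw":0.2},{"delta_rot":[0,0,0],"xyz":[-43.8,-5,-24],"claw":0.2},{"delta_rot":[0,0,0],"xyz":[-43.8,-5,-24],"claw":0.2},{"delta_rot":[0,0,0],"xyz":[-43.8,-5,-24],"claw":0.2}]' 25
python3 - <<'E'
from h import *
im,m=snap('wrist','w5.png'); go([.5176,-.1375,.132],165)
cv2.imwrite('pics/c5.png',cv2.resize(im[120:340,180:380],None,fx=2.7,fy=2.7,interpolation=cv2.INTER_CUBIC)[:,:,::-1])
E
```

```text
t: 9.65
eef_pos: [0.5169, -0.1373, 0.1321]
tool_rot: [-178.3, -0.1, 165.1]
wrist_force: [0.3, -0.1, -1.0]
grip_width: 0.263
grasp_force: 24.9
t 9.7 tcp [ 0.517  -0.1373  0.1322] [-1.7829e+02 -5.0000e-02  1.6511e+02] xyz [-0.7 -0.   0.2] rot [-1.71 -0.05  0.11] F [ 0.5   0.3  -2.18]
```

View pics/c5.png

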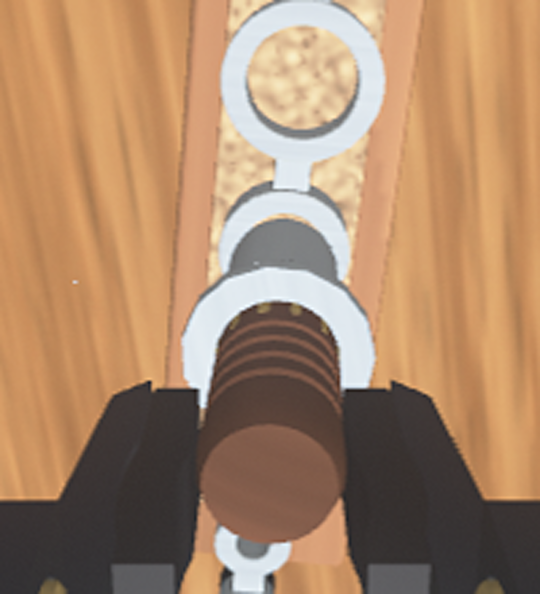

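The tube sits over ring2, with its centre near crop (283,250) against the ring at (285,245), and it is wider than the bore. I lower it lightly onto the ring.

```bash
python3 -m creep '[{"delta_rot":[0,0,0],"xyz":[-0.5,0.1,4],"claw":0.2},{"delta_rot":[0,0,0],"xyz":[-0.5,0.2,8],"claw":0.2},{"delta_rot":[0,0,0],"xyz":[-0.5,0.3,11],"claw":0.2},{"delta_rot":[0,0,0],"xyz":[-0.5,0.4,12.5],"claw":0.2},{"delta_rot":[0,0,0],"xyz":[-0.5,0.4,13.2],"claw":0.2},{"delta_rot":[0,0,0],"xyz":[-0.5,0.4,13.8],"claw":0.2},{"delta_rot":[0,0,0],"xyz":[-0.5,0.4,14.2],"claw":0.2},{"delta_rot":[0,0,0],"xyz":[-0.5,0.4,14.2],"claw":0.2}]' 25
python3 - <<'E'
from h import *
go([.5176,-.1375,.132],165)
E
```

```text
t: 10.5
eef_pos: [0.5182, -0.1377, 0.1181]
tool_rot: [-178.3, 0.0, 165.1]
wrist_force: [-0.7, -0.2, -1.7]
grip_width: 0.264
grasp_force: 24.9
t 10.5 tcp [ 0.5182 -0.1377  0.1181] [-1.7830e+02  1.0000e-02  1.6509e+02] xyz [  0.6  -0.4 -13.9] rot [-1.7   0.01  0.09] F [-0.67 -0.16 -1.7 ]
```

```bash
python3 -m creep '[{"delta_rot":[0,0,0],"xyz":[0.5,0,0.3],"claw":0.2},{"delta_rot":[0,0,0],"xyz":[0.5,0,0.6],"claw":0.2},{"delta_rot":[0,0,0],"xyz":[0.5,0,0.6],"claw":0.2},{"delta_rot":[0,0,0],"xyz":[0.5,0,0.6],"claw":0.2}]' 25; python3 -m creep '[{"delta_rot":[0,0,0],"xyz":[0,0,0.3],"claw":0.2},{"delta_rot":[0,0,0],"xyz":[0,0,0.3],"claw":0.2},{"delta_rot":[0,0,0],"xyz":[0,0,0.3],"claw":0.2}]' 25
```

```text
t: 10.9
eef_pos: [0.5178, -0.1375, 0.1176]
tool_rot: [-178.3, 0.0, 165.1]
wrist_force: [-0.1, 0.7, 0.8]
grip_width: 0.261
grasp_force: 24.9
t: 11.2
eef_pos: [0.5178, -0.1375, 0.1173]
tool_rot: [-178.3, 0.0, 165.1]
wrist_force: [-0.2, 0.0, 0.9]
grip_width: 0.26
grasp_force: 24.9
```

```bash
python3 -m creep '[{"delta_rot":[0,0,0],"xyz":[0,0,0.3],"claw":0.2},{"delta_rot":[0,0,0],"xyz":[0,0,0.5],"claw":0.2},{"delta_rot":[0,0,0],"xyz":[0,0,0.5],"claw":0.2},{"delta_rot":[0,0,0],"xyz":[0,0,0.5],"claw":0.2}]' 25
python3 - <<'E'
from h import *
for i in range(4):
    arm.read_camera('top'); print(arm.get_obs()['wrist_force'].round(2))
go([.5176,-.1375,.132],165)
E
```

```text
t: 11.6
eef_pos: [0.5178, -0.1375, 0.1168]
tool_rot: [-178.3, 0.0, 165.1]
wrist_force: [-0.5, 0.3, 3.1]
grip_width: 0.264
grasp_force: 24.9
[ 0.34 -0.51  3.45]
[ 0.74 -0.68  2.92]
[-0.36  0.2   4.12]
[0.36 0.1  3.85]
t 11.8 tcp [ 0.5178 -0.1375  0.1168] [-1.7831e+02  2.0000e-02  1.6509e+02] xyz [  0.2  -0.5 -15.2] rot [-1.69  0.02  0.09] F [0.36 0.1  3.85]
```

Ring2 stops it: the contact force is about 5 N and it rises with depth. So I lift and go back to ring1.

```bash
python3 -m creep '[{"delta_rot":[0,0,0],"xyz":[0,-0.1,-4],"claw":0.2},{"delta_rot":[0,0,0],"xyz":[0,-0.3,-10],"claw":0.2},{"delta_rot":[0,0,0],"xyz":[0,-0.5,-16],"claw":0.2},{"delta_rot":[0,0,0],"xyz":[10,0.5,-16],"claw":0.2},{"delta_rot":[0,0,0],"xyz":[25,2,-16],"claw":0.2},{"delta_rot":[0,0,0],"xyz":[38,3.2,-16],"claw":0.2},{"delta_rot":[0,0,0],"xyz":[44,3.7,-16],"claw":0.2},{"delta_rot":[0,0,0],"xyz":[44,3.7,-16],"claw":0.2},{"delta_rot":[0,0,0],"xyz":[44,3.7,-16],"claw":0.2},{"delta_rot":[0,0,0],"xyz":[44,3.7,-16],"claw":0.2}]' 25
python3 - <<'E'
from h import *
go([.4764,-.1221,.117],165)
E
```

```text
t: 12.8
eef_pos: [0.477, -0.1224, 0.1326]
tool_rot: [-178.3, 0.1, 165.1]
wrist_force: [-0.7, -0.0, -1.0]
grip_width: 0.262
grasp_force: 24.9
t 12.8 tcp [ 0.477  -0.1224  0.1326] [-1.7832e+02  6.0000e-02  1.6507e+02] xyz [ 0.7  0.6 15.6] rot [-1.68  0.06  0.07] F [-0.7  -0.02 -0.96]
```

```bash
python3 -m creep '[{"delta_rot":[0,0,0],"xyz":[0.4,0.2,4],"claw":0.2},{"delta_rot":[0,0,0],"xyz":[0.4,0.3,8],"claw":0.2},{"delta_rot":[0,0,0],"xyz":[0.4,0.4,12],"claw":0.2},{"delta_rot":[0,0,0],"xyz":[0.4,0.5,14],"claw":0.2},{"delta_rot":[0,0,0],"xyz":[0.4,0.5,15],"claw":0.2},{"delta_rot":[0,0,0],"xyz":[0.4,0.5,16],"claw":0.2},{"delta_rot":[0,0,0],"xyz":[0.4,0.5,17],"claw":0.2},{"delta_rot":[0,0,0],"xyz":[0.4,0.5,17],"claw":0.2}]' 25
python3 - <<'E'
from h import *
go([.4764,-.1221,.108],165)
E
```

```text
t: 13.6
eef_pos: [0.4757, -0.1221, 0.1155]
tool_rot: [-178.3, -0.0, 165.1]
wrist_force: [0.0, -0.3, -0.2]
grip_width: 0.261
grasp_force: 24.9
t 13.6 tcp [ 0.4757 -0.1221  0.1155] [-1.7830e+02 -1.0000e-02  1.6509e+02] xyz [-0.6  0.4  7.5] rot [-1.7  -0.01  0.09] F [ 0.05 -0.26 -0.24]
```

```bash
python3 -m creep '[{"delta_rot":[0,0,0],"xyz":[-0.5,0,1],"claw":0.2},{"delta_rot":[0,0,0],"xyz":[-0.6,0.1,3],"claw":0.2},{"delta_rot":[0,0,0],"xyz":[-0.6,0.1,5],"claw":0.2},{"delta_rot":[0,0,0],"xyz":[-0.6,0.2,7],"claw":0.2},{"delta_rot":[0,0,0],"xyz":[-0.6,0.3,9],"claw":0.2},{"delta_rot":[0,0,0],"xyz":[-0.6,0.3,11],"claw":0.2},{"delta_rot":[0,0,0],"xyz":[-0.6,0.4,13],"claw":0.2},{"delta_rot":[0,0,0],"xyz":[-0.6,0.4,15],"claw":0.2},{"delta_rot":[0,0,0],"xyz":[-0.6,0.4,15],"claw":0.2}]' 25
python3 - <<'E'
from h import *
go([.4764,-.1221,.078],165)
E
```

```text
t: 14.5
eef_pos: [0.4762, -0.1222, 0.1003]
tool_rot: [-178.3, -0.0, 165.1]
wrist_force: [0.6, -0.3, -1.1]
grip_width: 0.261
grasp_force: 24.9
t 14.5 tcp [ 0.4762 -0.1222  0.1003] [-1.7830e+02 -3.0000e-02  1.6509e+02] xyz [-0.1  0.8 22.3] rot [-1.7  -0.02  0.09] F [ 0.59 -0.31 -1.07]
```

```bash
python3 -m creep '[{"delta_rot":[0,0,0],"xyz":[0,0.1,2],"claw":0.2},{"delta_rot":[0,0,0],"xyz":[0,0.1,4],"claw":0.2},{"delta_rot":[0,0,0],"xyz":[0,0.2,7],"claw":0.2},{"delta_rot":[0,0,0],"xyz":[0,0.3,10],"claw":0.2},{"delta_rot":[0,0,0],"xyz":[0,0.4,13],"claw":0.2},{"delta_rot":[0,0,0],"xyz":[0,0.5,16],"claw":0.2},{"delta_rot":[0,0,0],"xyz":[0,0.6,19],"claw":0.2},{"delta_rot":[0,0,0],"xyz":[0,0.6,22],"claw":0.2},{"delta_rot":[0,0,0],"xyz":[0,0.7,24],"claw":0.2},{"delta_rot":[0,0,0],"xyz":[0,0.7,24],"claw":0.2}]' 25
python3 - <<'E'
from h import *
go([.4764,-.1221,.073],165)
E
```

```text
t: 15.5
eef_pos: [0.4763, -0.1223, 0.0763]
tool_rot: [-178.3, -0.0, 165.1]
wrist_force: [0.5, -1.2, -0.7]
grip_width: 0.264
grasp_force: 24.9
t 15.5 tcp [ 0.4763 -0.1223  0.0763] [-1.783e+02 -2.000e-02  1.651e+02] xyz [-0.1  0.3  3.3] rot [-1.7  -0.02  0.1 ] F [ 0.49 -1.17 -0.69]
```

```bash
python3 -m creep '[{"delta_rot":[0,0,0],"xyz":[0,0.3,1],"claw":0.2},{"delta_rot":[0,0,0],"xyz":[0,0.3,2],"claw":0.2},{"delta_rot":[0,0,0],"xyz":[0,0.3,2.8],"claw":0.2},{"delta_rot":[0,0,0],"xyz":[0,0.3,3.3],"claw":0.2},{"delta_rot":[0,0,0],"xyz":[0,0.3,3.3],"claw":0.2},{"delta_rot":[0,0,0],"xyz":[0,0.3,3.3],"claw":0.2}]' 25; python3 -m creep '[{"delta_rot":[0,0,0],"xyz":[0,0,0.4],"claw":0.2},{"delta_rot":[0,0,0],"xyz":[0,0,0.6],"claw":0.2},{"delta_rot":[0,0,0],"xyz":[0,0,0.6],"claw":0.2}]' 25
```

```text
t: 16.1
eef_pos: [0.4764, -0.1221, 0.0732]
tool_rot: [-178.3, 0.0, 165.1]
wrist_force: [-0.1, 0.5, -1.2]
grip_width: 0.261
grasp_force: 24.9
t: 16.4
eef_pos: [0.4765, -0.1221, 0.0727]
tool_rot: [-178.3, 0.0, 165.1]
wrist_force: [-0.3, 0.6, -0.5]
grip_width: 0.262
grasp_force: 24.9
```

```bash
python3 -m creep '[{"delta_rot":[0,0,0],"xyz":[0,0,0.4],"claw":0.2},{"delta_rot":[0,0,0],"xyz":[0,0,0.8],"claw":0.2},{"delta_rot":[0,0,0],"xyz":[0,0,0.8],"claw":0.2}]' 25
python3 - <<'E'
from h import *
f=[]
for i in range(4):
    arm.read_camera('top'); f.append(arm.get_obs()['wrist_force'])
print(np.mean(f,0).round(2))
E
```

```text
t: 16.7
eef_pos: [0.4765, -0.1221, 0.072]
tool_rot: [-178.3, 0.0, 165.1]
wrist_force: [-0.6, 0.1, 3.2]
grip_width: 0.263
grasp_force: 24.9
[-0.18  0.97  3.07]
```

The flange bears on ring1 with about 4.5 N. I ease off, lower the grip and release.

```bash
python3 -m creep '[{"delta_rot":[0,0,0],"xyz":[0,0,-0.4],"claw":0.2},{"delta_rot":[0,0,0],"xyz":[0,0,-0.4],"claw":0.2},{"delta_rot":[0,0,0],"xyz":[0,0,-0.4],"claw":0.2}]' 5; python3 -m creep '[{"delta_rot":[0,0,0],"xyz":[0,0,0],"claw":0.3},{"delta_rot":[0,0,0],"xyz":[0,0,0],"claw":0.35},{"delta_rot":[0,0,0],"xyz":[0,0,0],"claw":0.4},{"delta_rot":[0,0,0],"xyz":[0,0,0],"claw":0.5},{"delta_rot":[0,0,0],"xyz":[0,0,0],"claw":0.6},{"delta_rot":[0,0,0],"xyz":[0,0,0],"claw":0.6},{"delta_rot":[0,0,0],"xyz":[0,0,0],"claw":0.6}]' 5
```

```text
t: 17.2
eef_pos: [0.4765, -0.122, 0.0722]
tool_rot: [-178.3, 0.0, 165.1]
wrist_force: [0.1, 0.5, 1.1]
grip_width: 0.27
grasp_force: 5.0
t: 17.9
eef_pos: [0.4764, -0.1221, 0.0722]
tool_rot: [-178.3, 0.0, 165.1]
wrist_force: [-0.5, 0.2, -0.1]
grip_width: 0.599
grasp_force: 0.0
```

Released. I retreat straight up and look.

```bash
python3 -m creep '[{"delta_rot":[0,0,0],"xyz":[0,-0.3,-10],"claw":0.6},{"delta_rot":[0,0,0],"xyz":[0,-0.9,-30],"claw":0.6},{"delta_rot":[0,0,0],"xyz":[0,-2,-60],"claw":0.6},{"delta_rot":[0,0,0],"xyz":[0,-3,-100],"claw":0.6},{"delta_rot":[0,0,0],"xyz":[0,-4,-130],"claw":0.6},{"delta_rot":[0,0,0],"xyz":[0,-4,-130],"claw":0.6},{"delta_rot":[0,0,0],"xyz":[0,-4,-130],"claw":0.6},{"delta_rot":[0,0,0],"xyz":[0,-4,-130],"claw":0.6}]'
python3 - <<'E'
from h import *
im,m=snap('wrist','w6.png'); s,sm=snap('scene','s6.png')
for z in(.067,.113): print(proj(m,[.4766,-.1215,z]))
B=np.zeros((420,800,3),np.uint8); B[:,:420]=im[:,80:500]; B[:380,420:]=cv2.resize(s[140:273,170:303],(380,380),interpolation=cv2.INTER_CUBIC)
cv2.imwrite('pics/c6.png',B[:,:,::-1])
E
```

```text
t: 18.7
eef_pos: [0.4755, -0.1223, 0.2016]
tool_rot: [-178.3, -0.1, 165.1]
wrist_force: [-0.1, 0.4, 0.1]
grip_width: 0.6
grasp_force: 0.0
[287.54149923 187.06990521]
[286.88537492 203.68048199]
```

View pics/c6.png

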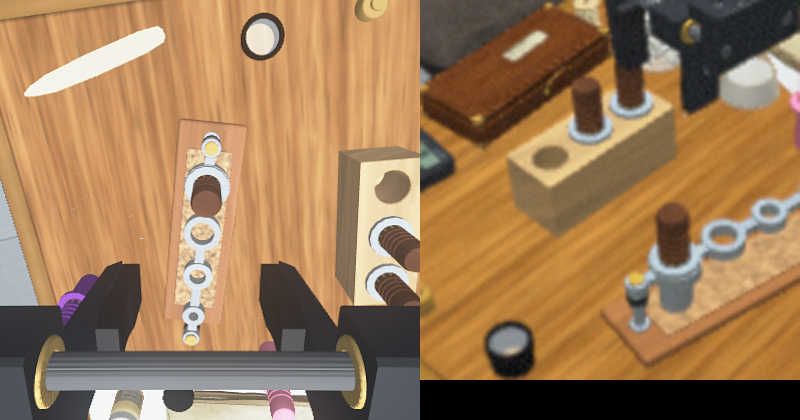

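The punch stands upright in ring1 with its flange on the ring: flange at about (207,184) in the left panel, handle top at (207,198). The other two punches and the bystanders are in place. I hand the job in.

```bash
python3 -c "
from cell import arm
print(arm.job_done())"
```

```text
the job is handed in; nothing more can be done
None
```

The punch from the front hole has a 26 mm tube: it entered ring1 freely, ring2 stopped it at about 5 N, and it now stands in ring1 with its flange on the ring, released and handed in; no verdict came back, and the last pictures show it upright and the other two punches in place.

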